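Pull the lock blade and put the gearbox in gear

TASK

Draw the yellow lock blade out of the shift tower from under the stack of cartons and lay it down flat inside the steel tray, leaving the stack standing where it is. Then take the red-knobbed shift lever across the neutral slot of its H-gate into the slot on the stack's side, push it fully forward (away from the robot), and let go. Leave the stack and the other parts lying about where they are.

Things in the scene. Friction and masses are not known exactly. Their poses are not given: they have to be found in the camera images.
- tower: Grey shift tower fixed to the bench, 130 x 130 mm foot, 108 mm tall; origin at the centre of its underside, z up. Its +x is FORWARD (roughly away from the robot). The lever pivots at tower (0, 0, 15) mm. The gate plate is on top; the bed with the stack is on its -y side. Position and yaw vary.
- gate (a point): Centre of the top of the steel gate plate (8 mm thick), tower (0, 0, 108) mm. The plate has an H of 18 mm wide slots: two fore-and-aft slots centred at tower y = +22 and y = -22 mm, each from x = -33 to +33, joined by the neutral cross slot at x = 0. The lever's 12 mm stem runs in it.
- bed (a point): Middle of the bed's channel floor, tower (0, -110, 85) mm. The grey bed is 90 mm wide (x), from tower y = -60 to -160, with a 37 mm wide channel along x = 0 (floor z 85, rails z 91). At its outer end two red lips, either side of the channel, rise to z 115 and stop the stack from following the blade. Past y = -160 nothing is under the blade's handle.
- select (a joint): Sideways swing of the lever, rad, about tower x through the pivot. 0 = upright, middle of the neutral slot; about -0.25 = slot at tower +y, where it starts; about +0.25 = slot at tower -y, the stack's side (positive swings the knob to tower -y). The slots leave 0.21 to 0.27 either side. Stays where left; 1 to 2 N at the knob moves it.
- shift (a joint): Fore-and-aft swing of the lever, rad, about tower y (carried by select), same pivot. 0 = neutral, positive = forward (tower +x); stops at -0.28 and +0.28, fully forward is +0.28. Starts anywhere from -0.24 to +0.24. Stays where left; about 2 N at the knob moves it.
- knob (a point): Centre of the red ball knob (36 mm diameter) on the 12 mm steel lever, 210 mm from the pivot. In the tower frame, with a = select, b = shift, mm: (210 sin b, -210 cos b sin a, 15 + 210 cos b cos a).
- blade: Loose yellow lock blade, 0.15 kg, 212 mm long (y); origin mid-length on its underside. Plate 34 mm wide, 8 thick from y = +106 (tip) to -58; then a handle fin 10 mm thick (x), 52 long (y -54 to -106), 40 high (z 0 to 40). Starts in the channel, axes parallel to the tower's, origin at tower (0, -102, 85), the stack resting on it; about 15 N draws it out.
- blade_tip (a point): Tip end of the blade, blade frame (0, 106, 4) mm; at the start it is under the gate plate, barring the neutral slot. The blade comes out only by sliding along tower -y; drawn 165 mm or more it is clear of tower, bed and stack.
- blade_grip (a point): Grip point in the handle fin, blade frame (0, -84, 27) mm: pinch the 10 mm thickness along x. From 31 mm above it upward the black carton overhangs to 5 to 20 mm from it, so the gripper must lean about 40 degrees away from the stack (body towards tower -y, fingers pointing down and towards tower +y).
- box_low: Loose white carton with a red band, 80 x 80 x 50 mm, bottom of the stack, resting on the blade 2 mm above the bed's rails; origin at the centre of its underside, near tower (0, -105, 93) mm. When the blade is gone it settles 2 mm onto the rails.
- box_mid: Loose black carton with an orange patch, 110 x 110 x 40 mm, on the white carton, overhanging it; origin at the centre of its underside, near tower (0, -117, 143) mm, yaw varies.
- gear: Loose steel gear 60 mm diameter, 18 mm thick (24 mm at the hub), lying on the black carton; origin at the centre of its underside.
- tray: Flat steel tray fixed to the bench, outside 170 (x) x 290 (y) x 16 mm high, walls and floor 3 mm thick; origin at the centre of its underside. Position and yaw vary. The bearing lies in its half at tray x below 0; the half at x above 0 is empty.
- bearing: Loose bearing ring, 48 mm diameter, 15 mm high, lying in the tray near tray x = -50 mm; origin at the centre of its underside. Leave alone.
- jar: Loose amber jar, 52 mm diameter, 65 mm tall, beyond the bed; origin at the centre of its underside. Leave alone.
- cover: Loose cast cover, 70 x 100 mm, 40 mm tall with its bolts, beyond the tower; origin at the centre of its underside. Leave alone.
- sprocket: Loose dark sprocket, 52 mm diameter, 36 mm tall, on the robot's side of the bed; origin at the centre of its underside. Leave alone.
There are look-alikes about, which are no part of the job. There is more than one size of the blade; the one meant has the size given above.

How it is judged:
On the way, in this order (a step that is already met when the one before it is completed fails the run):
1. the blade lies flat in the tray, let go, with the stack still standing (x of blade_tip in the frame of tray between -0.078 and 0.078 m and y of blade_tip in the frame of tray between -0.14 and 0.14 m and x of blade in the frame of tray between -0.078 and 0.078 m and y of blade in the frame of tray between -0.14 and 0.14 m and x of blade_grip in the frame of tray between -0.078 and 0.078 m and y of blade_grip in the frame of tray between -0.14 and 0.14 m and height (world z) of blade_tip below 0.018 m and height (world z) of blade_grip below 0.037 m and angle between blade's own z axis and vertical below 0.12 rad and contact force between blade and the fingers below 0.1 N and linear speed of blade below 0.03 m/s and distance of each of box_low, box_mid, gear from where it was at the start of the episode below 0.03 m and angle between each of box_low, box_mid, gear's own z axis and vertical below 0.15 rad), for 0.2 s.
2. the lever has crossed the neutral slot into the slot on the stack's side (value of joint select above 0.17 rad), for 0.05 s.
At the end, for the whole second after the job is handed in: Lever in the stack-side slot (select > 0.19 rad), fully forward (shift > 0.22 rad), still; blade flat (0.12 rad), wholly inside the tray rim, released, at rest; cartons and gear upright (0.15 rad) and, like bearing, jar, cover and sprocket, within 30 mm of where they started (all of step 1 and value of joint select above 0.19 rad and value of joint shift above 0.22 rad and velocity of joint shift below 0.05 rad/s and distance of each of bearing, jar, cover, sprocket from where it was at the start of the episode below 0.03 m); the robot touches nothing.
It fails at once if a carton or the gear of the stack is tipped by more than 0.35 rad or shifted by more than 50 mm (angle between any of box_low, box_mid, gear's own z axis and vertical above 0.35 rad or distance of any of box_low, box_mid, gear from where it was at the start of the episode above 0.05 m).
It fails at once if the bearing, jar, cover or sprocket is shifted by more than 50 mm or tipped by more than 0.5 rad (distance of any of bearing, jar, cover, sprocket from where it was at the start of the episode above 0.05 m or angle between any of bearing, jar, cover, sprocket's own z axis and vertical above 0.5 rad).
It also fails if it takes over 61 s, if anything falls off the work surface, if the arm or the gripper's body presses on something with over 40 N, if the wrist force passes 120 N, or if a joint passes its speed limit or range.

ROBOT

A 6-joint arm with a two-finger parallel gripper is mounted at the origin on the work surface. World frame = base frame: x ahead of the robot, y to its left, z up, the work surface at z = 0. Lengths are in m, angles in rad, forces in N, time in s.
With the tool pointing down it reaches from about 0.3 to 0.75 m from the base axis. Payload 8.5 kg.
Tool frame: the origin (TCP) lies midway between the tips of the shut fingers; the grasp point (between the pads) lies 19 mm behind it (bot.hold_point_z is the distance from the TCP to the grasp point, in m); z points along the fingers, y is the line along which they close (so a half turn about z gives the same grasp; the last joint's range is limited). The gripper opens to 85 mm and grips with 20 to 120 N. Pads are 22 mm wide; open, the fingers measure 114 mm over their backs; the gripper's body (76 mm by 85 mm) begins 54 mm behind the grasp point. The pads swing forward as they close: fully open they stand 13 mm farther back than shut.
Start: joints at [-1.442, 0.381, 1.297, -0, 1.464, -0.215], TCP at [0.185, -0.518, 0.231] pointing down, gripper open.
Joint ranges: [-3.11, 3.11], [-0.89, 2.33], [0.22, 2.48], [-1.42, 4.56], [0.17, 2.85], [-2.88, 2.88]. Speed limits (rad/s): [2.39, 2.39, 3.14, 3.14, 3.14, 3.14].

INTERFACE

Orientations are given as a unit quaternion [x, y, z, w].
In Python, from bench import bot gives the robot as it stands. The module is installed in compiled form; this text tells all that it offers.
- The arm moves only by the tool send_rows, never from a script. Its argument "series" is a list of rows, each a list of 4 numbers: the shift along the tool's x, y, z as a fraction of full scale, then the turn about the tool's z as a fraction of full scale. In form: [[x, y, z, twist], ...]. A call has exactly 5 rows; each row is the pose to reach, as a shift and turn from the pose commanded when the call began, along the tool's axes at that moment; what a row does not reach only later rows make up. Full scale, the value 1, is 0.25 m for a shift and 90 degrees for a turn. A row lasts 1/12 s, in which the tool goes at most 41.7 mm and 7.16 degrees, less where a joint would pass 70% of its speed; a pose out of reach is approached as far as the arm can. A call with a number of a shift or a turn outside -1 to 1 is refused whole. A call with a gripper value outside its range is refused whole. "grip" is the closure, from 0 (fully open) to 1 (shut), set as the call begins (left out, the last holds). The fingers move at their own pace and stop on an object; "newtons" is the grip in N (left out, the last holds). Time passes only in rows, so rows that repeat a pose let the fingers close, or fill a call up. It gives the time, the measured TCP pose, the force, the opening and the grip force at its end, in the units of the state.
- bot.observe(): the state, without advancing time (a new reading comes with each control period).
- bot.get_image(name): name is "scene" or "top" or "wrist"; returns (picture, depth): 400x640x3 uint8, red, green, blue; 400x640 float32, m along the optical axis (not along the pixel's ray), 0 where there is no reading.
- bot.camera_params(name): a dict with "mtx" (3x3 intrinsics, pixels), "distortion" ([k1, k2, p1, p2, k3] as OpenCV has them; the pictures are not rectified), "R" (3x3) and "t" (3): a world point X has camera coordinates R X + t. Camera axes: x right, y down, z forward; pixel columns grow to the right and rows downward; lengths in m; the calibration is good to about 2 mm. A picture is of the moment at which its call begins: read the wrist's pose just before it. camera_params takes no time and is no camera call; for the wrist camera it gives the pose at the moment of the call.
- bot.job_done(): hands the job in; it is judged then, once.
The state is a dict: "time": time; "q": joint angles; "qvel": joint speeds; "tau": joint torques, N m; "tool_pos": TCP position; "eef_rot": TCP orientation; "contact_force": force on the tool from outside, world axes, zero at the start; "torque": the same for the moment, N m; "width": opening from 0.0 (shut) to 1.0 (fully open); "gripper_force": force on a finger pad.
Only numpy, scipy, OpenCV 4.12 (cv2) and the standard library are available. Lean on these libraries where they do the work, as an engineer would, in place of code of your own. Each camera call takes 0.05 s, during which the arm holds its last target. There are 200 camera calls.

## Working session

There is one attempt and no reset: what is moved stays moved. The work goes in short steps, Python scripts to look and compute and a tool call to move; the robot and the scene stay as the last step left them, time stands still between calls to the robot, and variables do not carry over. Pictures are saved under pics/ and viewed, at most 10 in all, crops included, and the job is handed in when it is done.

Besides the shell and the picture viewer there is one more tool, called in YAML: its name, and indented under it one key for each argument. send_rows: Moves the arm, as the interface text tells. Its arguments: {"type":"object","properties":{"series":{"type":"array"},"grip":{"type":"number"},"newtons":{"type":"number"}},"required":["series"]}

```bash
mkdir -p pics
cat > h.py <<'E'
import numpy as np, cv2, pickle
from bench import bot
from scipy.spatial.transform import Rotation as Rot
def snap(n):
    p=bot.camera_params(n); im,d=bot.get_image(n); pickle.dump((p,im,d),open(f'{n}.pkl','wb')); return p,im,d
def load(n): return pickle.load(open(f'{n}.pkl','rb'))
def rays(p,uv):
    uv=np.asarray(uv,float).reshape(-1,1,2)
    n=cv2.undistortPoints(uv,np.array(p['mtx']),np.array(p['distortion'])).reshape(-1,2)
    R=np.array(p['R']);t=np.array(p['t']).ravel()
    return -R.T@t, np.c_[n,np.ones(len(n))]@R
def onz(p,uv,z):
    c,d=rays(p,uv); s=(z-c[2])/d[:,2]; return c+s[:,None]*d
def ondepth(p,d,uv):
    c,r=rays(p,uv); z=np.array([d[int(v),int(u)] for u,v in uv]); return c+z[:,None]*r
def proj(p,X):
    return cv2.projectPoints(np.asarray(X,float).reshape(-1,1,3),cv2.Rodrigues(np.array(p['R']))[0],np.array(p['t'],float),np.array(p['mtx']),np.array(p['distortion']))[0].reshape(-1,2)
E
python3 - <<'E'
from h import *
for n in ['scene','top']:
    p,im,d=snap(n); cv2.imwrite(f'pics/{n}0.png',im[:,:,::-1]); c,_=rays(p,[[320,200]]); print(n,c,(d==0).mean())
s=bot.observe(); print(s['eef_rot'],s['contact_force'],Rot.from_quat(s['eef_rot']).as_matrix(),bot.hold_point_z)
E
```

```text
scene [ 1.42873653 -0.20066736  0.80737448] 0.0040625
top [0.39754913 0.06336863 1.58850133] 0.00401171875
[ 9.85262392e-01  1.71048526e-01  3.07980281e-05 -6.48655645e-04] [ 0.34659496 -0.4562572  -0.40970088] [[ 9.41484802e-01  3.37055399e-01 -1.61214906e-04]
 [ 3.37055319e-01 -9.41483962e-01  1.28872794e-03]
 [ 2.82591461e-04 -1.26765611e-03 -9.99999157e-01]] 0.0187
```

View pics/scene0.png

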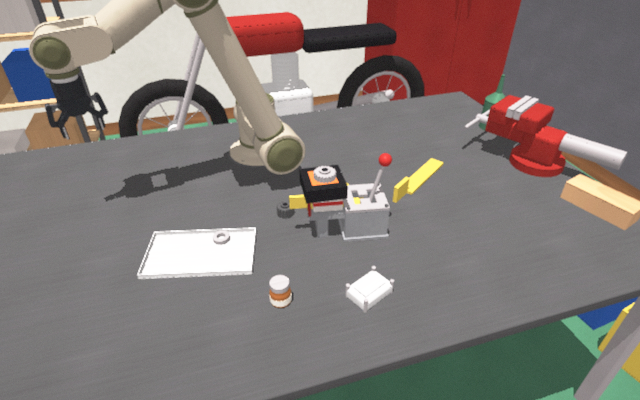

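View pics/top0.png

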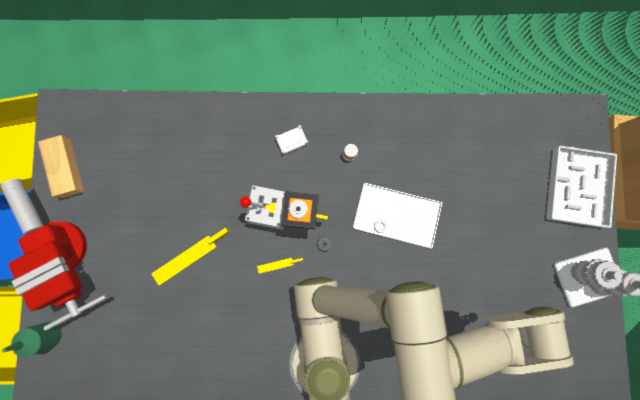

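Run:
```python
from h import *
p,im,d=load('top')
v,u=np.mgrid[0:400,0:640]; uv=np.c_[u.ravel(),v.ravel()]
c,r=rays(p,uv); P=(c+d.ravel()[:,None]*r).reshape(400,640,3)
def rect(m,name,box,big=True):
    mm=np.zeros((400,640),np.uint8); x0,y0,x1,y1=box; mm[y0:y1,x0:x1]=m[y0:y1,x0:x1]
    if big:
        n,l,st,_=cv2.connectedComponentsWithStats(mm); k=1+st[1:,4].argmax(); mm=(l==k)
    pts=P[mm>0]; rr=cv2.minAreaRect((pts[:,:2]*1000).astype(np.float32)); print(name,np.round(rr[0],1),np.round(rr[1],1),round(rr[2],2),'z',np.round(np.percentile(pts[:,2],[5,50,95]),4),len(pts)); return mm
Z=P[:,:,2]; hsv=cv2.cvtColor(im,cv2.COLOR_RGB2HSV); H,S,V=cv2.split(hsv)
rect((Z>.1)&(Z<.116),'gate',(235,180,285,235))
rect((Z>.176)&(Z<.192),'carton',(280,180,330,235),)
rect((Z>.198)&(Z<.22),'gear',(285,190,315,225))
rect((Z>.17)&(S>150)&((H<8)|(H>172)),'knob',(230,180,280,230))
rect((V>150)&(S<60)&(Z<.04),'tray',(345,175,450,255))
ye=(H>20)&(H<35)&(S>120)
for n,b in [('fin',(312,205,335,230)),('dec1',(140,220,235,290)),('dec2',(250,250,310,280))]:
    rect(ye,n,b)
rect((Z>.015)&(Z<.06),'spr',(312,232,335,256)); rect((Z>.02)&(Z<.08),'jar',(335,138,365,166)); rect((Z>.01),'bear',(370,215,392,236))
a=cv2.resize(im[175:260,225:345],None,fx=6,fy=6,interpolation=cv2.INTER_CUBIC)
cv2.imwrite('pics/topcrop.png',a[:,:,::-1])
```

```text
gate [537.9 200.8] [120.4 120.3] 79.15 z [0.1025 0.1079 0.1134] 921
carton [518.7  86.4] [110.  110.3] 84.29 z [0.1784 0.183  0.1878] 911
gear [521.   91.7] [55.3 57.9] 63.19 z [0.1986 0.2024 0.2098] 217
knob [539.5 254.9] [29.6 30.5] 46.09 z [0.2237 0.2307 0.2392] 87
tray [ 516.7 -264.3] [296.4 175.5] 75.95 z [-0.0033  0.0032  0.0155] 3917
fin [506.6  15.6] [38. 24.] 88.93 z [-0.0009  0.1252  0.1807] 49
dec1 [395.4 347.4] [135.7 551.7] 14.26 z [0.0016 0.0113 0.0563] 1167
dec2 [339.6 159.1] [ 28.4 163.8] 14.03 z [-0.0015  0.0054  0.0302] 329
spr [412.2  -0.6] [45.6 49.5] 0.54 z [0.0257 0.0313 0.0391] 149
jar [738.9 -89.3] [47.3 48.5] 16.88 z [0.0272 0.0623 0.0692] 189
bear [450.8 -78.4] [ 59.  297.1] 9.37 z [0.0117 0.0169 0.0236] 125
```

View pics/topcrop.png

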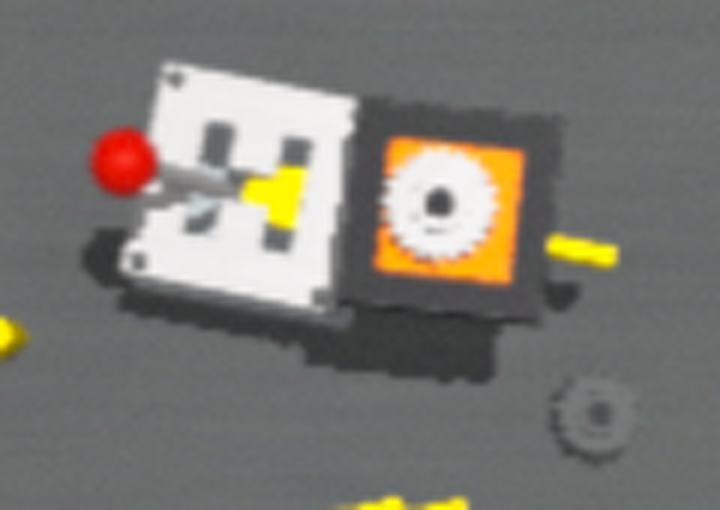

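The top crop shows the gate plate with yellow visible in its neutral slot (full image about 271,207). The gear and black carton are at (299,209), and a thin yellow fin sticks out at (317–328, 217).

Blade candidates in the top view are the big one at (190,257), the small one at (280,265), and the one in the tower at (322,217). The tower one fits: it sits in the channel under the stack, with its fin top at z 0.125.

```bash
cat >> h.py <<'E'
TH=np.deg2rad(-10.85); T0=np.array([.5379,.2008])
def tw(x,y): # tower mm -> world m
    c,s=np.cos(TH),np.sin(TH); return T0+np.array([c*x-s*y,s*x+c*y])/1000
def wt(X):
    c,s=np.cos(TH),np.sin(TH); d=(np.asarray(X)[:2]-T0)*1000; return np.array([c*d[0]+s*d[1],-s*d[0]+c*d[1]])
def go(xyz,yaw=None):
    """scaled tool shifts to reach xyz; yaw = world angle of tool y (mod 180)"""
    s=bot.observe(); R=Rot.from_quat(s['eef_rot']).as_matrix(); d=R.T@(np.array(xyz)-s['tool_pos'])
    out=list(np.round(d/.25,4))
    if yaw is not None:
        a=np.degrees(np.arctan2(R[1,1],R[0,1])); dd=(np.degrees(yaw)-a+90)%180-90; out.append(round(-dd/90,4))
    print('go',out,'dist',np.linalg.norm(d).round(4),'pos',np.round(s['tool_pos'],4),'t',s['time'],'F',np.round(s['contact_force'],1),'w',s['width'],s['gripper_force'])
E
python3 - <<'E'
from h import *
p,im,d=load('top'); hsv=cv2.cvtColor(im,cv2.COLOR_RGB2HSV); H,S,V=cv2.split(hsv)
ye=((H>20)&(H<35)&(S>120)).astype(np.uint8)
m=np.zeros_like(ye); m[205:230,312:335]=ye[205:230,312:335]; vs,us=np.nonzero(m)
X=onz(p,np.c_[us,vs],.125); Y=np.array([wt(x) for x in X]); print('fin tower x mean',Y.mean(0),'y',Y.min(0),Y.max(0))
q=onz(p,np.c_[us,vs],.125); print(cv2.fitLine((q[:,:2]*1000).astype(np.float32),2,0,.1,.1).ravel())
k=((S>150)&((H<8)|(H>172))).astype(np.uint8); m=np.zeros_like(k); m[180:230,230:280]=k[180:230,230:280]; vs,us=np.nonzero(m)
print('knob',wt(onz(p,[[us.mean(),vs.mean()]],.218)[0]))
# gate corners/plates tray corners
V2=((V>150)&(S<60)).astype(np.uint8); m=np.zeros_like(V2); m[175:255,345:450]=V2[175:255,345:450]
vs,us=np.nonzero(m); r=cv2.minAreaRect((onz(p,np.c_[us,vs],.016)[:,:2]*1000).astype(np.float32)); print('tray@16mm',r)
print('via',); go([.545,-.06,.24],TH);
E
```

```text
fin tower x mean [  -1.5283542  -188.96924017] y [  -8.19538793 -208.29333046] [   4.95419527 -169.79783028]
[2.0867197e-01 9.7798568e-01 5.0082770e+02 1.5496591e+01]
knob [-8.66304264 55.76208924]
tray@16mm ((515.6593627929688, -260.16485595703125), (292.7802429199219, 173.09515380859375), 75.91972351074219)
via
go [np.float64(1.9714), np.float64(-1.2382), np.float64(-0.0347), np.float64(-0.6606)] dist 0.5821 pos [ 0.1853 -0.5176  0.2308] t 0.1 F [ 0.3 -0.5 -0.4] w 0.9998635349474954 0.0
```

send_rows:
  series:
    - [0.12, -0.09, -0.01, 0]
    - [0.24, -0.18, -0.02, 0]
    - [0.36, -0.28, -0.03, 0]
    - [0.48, -0.37, -0.04, 0]
    - [0.6, -0.47, -0.05, 0]
  grip: 0.4

```text
time: 0.52
tool_pos: [0.2875, -0.3551, 0.2436]
eef_rot: [0.985, 0.171, -0.0, -0.0]
contact_force: [1.5, -0.6, 0.9]
width: 0.6
gripper_force: 0.0
```

send_rows:
  series:
    - [0.12, -0.09, 0, -0.06]
    - [0.24, -0.18, 0, -0.12]
    - [0.36, -0.28, 0, -0.18]
    - [0.48, -0.37, 0, -0.24]
    - [0.6, -0.47, 0, -0.3]

```text
time: 0.93
tool_pos: [0.3892, -0.1938, 0.2437]
eef_rot: [0.917, 0.398, -0.0, -0.0]
contact_force: [-0.3, -0.9, 0.5]
width: 0.598
gripper_force: 0.0
```

Run:
```python
from h import *
go([*tw(-1,-230),.24],TH)
```

```text
go [np.float64(0.7788), np.float64(-0.1559), np.float64(0.0149), np.float64(-0.3578)] dist 0.1986 pos [ 0.3892 -0.1938  0.2437] t 0.9333 F [-0.3 -0.9  0.5] w 0.5983476647473869 0.0
```

send_rows:
  series:
    - [0.16, -0.03, 0, -0.07]
    - [0.32, -0.06, 0, -0.14]
    - [0.48, -0.09, 0.01, -0.21]
    - [0.64, -0.13, 0.015, -0.29]
    - [0.78, -0.156, 0.015, -0.358]

```text
time: 1.35
tool_pos: [0.4944, -0.0241, 0.2396]
eef_rot: [0.77, 0.638, -0.0, -0.001]
contact_force: [0.2, -0.6, 0.1]
width: 0.603
gripper_force: 0.0
```

Run:
```python
from h import *
go([*tw(-1,-230),.24],TH)
p,im,d=snap('wrist'); cv2.imwrite('pics/w1.png',im[:,:,::-1])
s=bot.observe(); print(Rot.from_quat(s['eef_rot']).as_matrix().round(3), rays(p,[[320,200]]))
go([*tw(-1.5,-196),.24],TH)
```

```text
go [np.float64(-0.0037), np.float64(-0.0024), np.float64(-0.0015), np.float64(0.0019)] dist 0.0012 pos [ 0.4944 -0.0241  0.2396] t 1.35 F [ 0.2 -0.6  0.1] w 0.60286320641129 0.0
[[ 0.176  0.984  0.001]
 [ 0.984 -0.176  0.002]
 [ 0.003  0.    -1.   ]] (array([0.50735849, 0.04467238, 0.3813617 ]), array([[-0.06562504, -0.27753352, -0.9586305 ]]))
go [np.float64(0.1159), np.float64(-0.0087), np.float64(-0.0013), np.float64(0.0079)] dist 0.0291 pos [ 0.4966 -0.0203  0.2396] t 1.4 F [-1.9  2.8 -1.5] w 0.6016827990044753 0.0
```

View pics/w1.png

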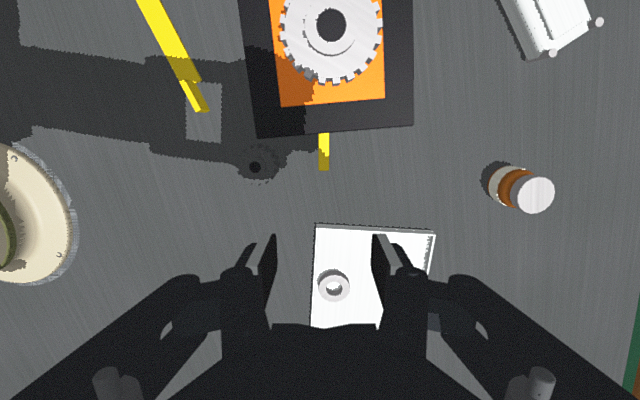

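The wrist view shows the fin at (324, 133–170) protruding past the black carton's edge at about row 133. The bearing sits in the tray at (333,285), and the jar is at (535,195).

Run:
```python
from h import *
p,im,d=load('wrist')
X=onz(p,[[319,134],[329,134],[319,154],[329,154]],.125); print([wt(x).round(1) for x in X], ondepth(p,d,[[324,145],[324,163]]).round(3))
E=onz(p,[[257,139],[413,124]],.183); print('carton corners',[wt(x).round(1) for x in E])
go([*tw(-1,-196),.24],TH)
```

```text
[array([  -4.8, -173.8]), array([   4.2, -173.7]), array([  -4.8, -191.6]), array([   4.3, -191.6])] [[0.503 0.021 0.124]
 [0.5   0.004 0.123]]
carton corners [array([ -47. , -173.9]), array([  60.8, -163.3])]
go [np.float64(0.1159), np.float64(-0.0067), np.float64(-0.0013), np.float64(0.0079)] dist 0.029 pos [ 0.4966 -0.0203  0.2396] t 1.4 F [-1.9  2.8 -1.5] w 0.6016827990044753 0.0
```

send_rows:
  series:
    - [0.06, 0, 0, 0.004]
    - [0.117, -0.003, 0, 0.008]
    - [0.117, -0.003, 0.1, 0.008]
    - [0.117, -0.003, 0.2, 0.008]
    - [0.117, -0.003, 0.2, 0.008]
  grip: 0.7

```text
time: 1.82
tool_pos: [0.4968, 0.0027, 0.1862]
eef_rot: [0.776, 0.631, -0.002, -0.003]
contact_force: [0.4, 0.1, -0.7]
width: 0.301
gripper_force: 0.0
```

send_rows:
  series:
    - [0, 0, 0, 0]
    - [0, 0, 0, 0]
    - [0, 0, 0, 0]
    - [0, 0, 0, 0]
    - [0, 0, 0, 0]

```text
time: 2.23
tool_pos: [0.4991, 0.0019, 0.1909]
eef_rot: [0.776, 0.631, 0.0, 0.001]
contact_force: [-0.1, -0.4, 0.2]
width: 0.3
gripper_force: 0.0
```

Run:
```python
from h import *
go([*tw(-.3,-196),.115],TH); print(wt(bot.observe()['tool_pos']))
```

```text
go [np.float64(0.0267), np.float64(0.0003), np.float64(0.3036), np.float64(-0.0107)] dist 0.0762 pos [0.4991 0.0019 0.1909] t 2.2333 F [-0.1 -0.4  0.2] w 0.29967166183304655 0.0
[  -0.6171634 -202.6566987]
```

send_rows:
  series:
    - [0.027, 0, 0.07, -0.01]
    - [0.027, 0, 0.14, -0.01]
    - [0.027, 0, 0.2, -0.01]
    - [0.027, 0, 0.24, -0.01]
    - [0.027, 0, 0.26, -0.01]

```text
time: 2.65
tool_pos: [0.4999, 0.0087, 0.1242]
eef_rot: [0.771, 0.637, -0.0, -0.001]
contact_force: [-0.1, -1.2, 0.3]
width: 0.298
gripper_force: 0.0
```

send_rows:
  series:
    - [0, 0, 0.01, 0]
    - [0, 0, 0.02, 0]
    - [0, 0, 0.03, 0]
    - [0, 0, 0.04, 0]
    - [0, 0, 0.044, 0]

```text
time: 3.07
tool_pos: [0.5003, 0.0087, 0.1141]
eef_rot: [0.771, 0.637, 0.0, 0.0]
contact_force: [0.2, 0.0, 0.9]
width: 0.3
gripper_force: 0.0
```

Run:
```python
from h import *
p,im,d=snap('wrist'); cv2.imwrite('pics/w2.png',im[:,:,::-1])
go([*tw(-.3,-196),.115],TH); print(wt(bot.observe()['tool_pos']))
```

```text
go [np.float64(-0.001), np.float64(0.0022), np.float64(-0.0041), np.float64(-0.0006)] dist 0.0012 pos [0.5002 0.0087 0.114 ] t 3.1167 F [ 0.2 -0.5 -0.4] w 0.30279003626695655 0.0
[  -0.85336224 -195.75790061]
```

View pics/w2.png

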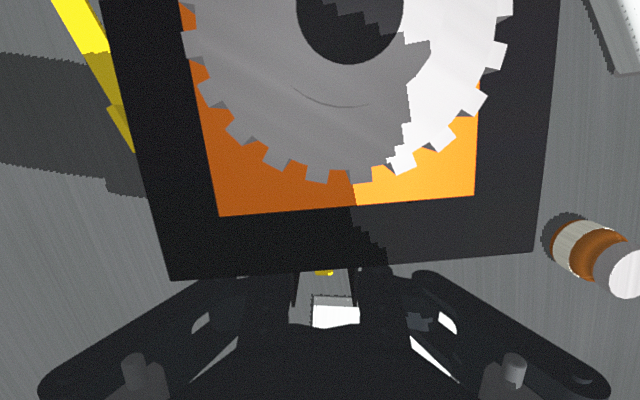

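The wrist view shows the fin's yellow top at (324,272) between the fingers. The gripper clears the carton edge and there is no contact force, so I'll close and draw the blade.

send_rows:
  series:
    - [0, 0, 0, 0]
    - [0, 0, 0, 0]
    - [0, 0, 0, 0]
    - [0, 0, 0, 0]
    - [0, 0, 0, 0]
  grip: 1
  newtons: 90

```text
time: 3.53
tool_pos: [0.5004, 0.0086, 0.1145]
eef_rot: [0.771, 0.637, 0.0, 0.0]
contact_force: [-1.6, -0.5, 5.6]
width: 0.081
gripper_force: 88.9
```

send_rows:
  series:
    - [0, 0, 0, 0]
    - [-0.005, 0, 0, 0]
    - [-0.015, 0, 0, 0]
    - [-0.025, 0, 0, 0]
    - [-0.035, 0, 0, 0]

```text
time: 3.95
tool_pos: [0.4989, 0.0009, 0.1143]
eef_rot: [0.771, 0.637, 0.001, -0.0]
contact_force: [1.0, 7.5, 3.0]
width: 0.083
gripper_force: 88.5
```

Run:
```python
from h import *
go([*tw(-.3,-250),.115],TH); print(wt(bot.observe()['tool_pos']))
```

```text
go [np.float64(-0.1853), np.float64(0.0016), np.float64(-0.0032), np.float64(-0.0007)] dist 0.0463 pos [0.4989 0.0009 0.1143] t 3.95 F [1.  7.5 3. ] w 0.0832029515869917 88.48269939422607
[  -0.654771   -203.68308717]
```

send_rows:
  series:
    - [-0.03, 0, 0, 0]
    - [-0.07, 0, 0, 0]
    - [-0.11, 0, 0, 0]
    - [-0.15, 0, 0, 0]
    - [-0.18, 0.001, 0, 0]

```text
time: 4.37
tool_pos: [0.4902, -0.0433, 0.1139]
eef_rot: [0.771, 0.637, 0.001, -0.001]
contact_force: [1.8, 9.0, 0.7]
width: 0.084
gripper_force: 88.3
```

send_rows:
  series:
    - [-0.01, 0, 0, 0]
    - [-0.015, 0, 0, 0]
    - [-0.02, 0, 0, 0]
    - [-0.02, 0, 0, 0]
    - [-0.02, 0, 0, 0]

```text
time: 4.78
tool_pos: [0.4894, -0.048, 0.1139]
eef_rot: [0.771, 0.637, 0.001, -0.001]
contact_force: [1.7, 7.3, 0.3]
width: 0.082
gripper_force: 88.3
```

Run:
```python
from h import *
go([*tw(-.3,-250),.115],TH); print(wt(bot.observe()['tool_pos']))
p,im,d=snap('scene'); a=cv2.resize(im[140:260,240:410],None,fx=4.5,fy=4.5,interpolation=cv2.INTER_CUBIC); cv2.imwrite('pics/s1.png',a[:,:,::-1])
```

```text
go [np.float64(0.0138), np.float64(0.0021), np.float64(-0.0043), np.float64(-0.0008)] dist 0.0037 pos [ 0.4894 -0.048   0.1139] t 4.7833 F [1.7 7.3 0.3] w 0.08198317009161141 88.28365445137024
[  -0.8239019  -253.44977794]
```

View pics/s1.png

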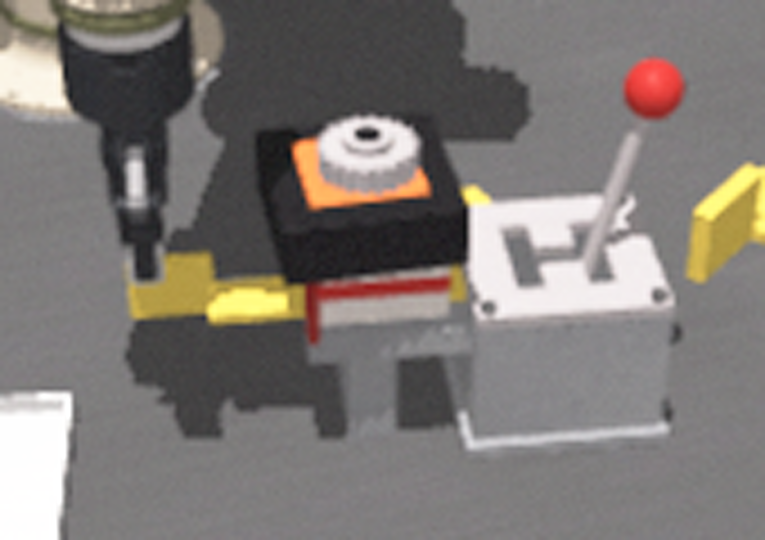

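The scene crop shows the blade drawn about 58 mm, with the gripper on the fin at crop (150,270). The stack is standing and the H-gate's neutral slot is clear. I'll regrip deeper on the fin.

send_rows:
  series:
    - [0, 0, 0, 0]
    - [0, 0, 0, 0]
    - [0.012, 0.002, 0.02, 0]
    - [0.025, 0.002, 0.05, 0]
    - [0.04, 0.002, 0.08, 0]
  grip: 0.75

```text
time: 5.25
tool_pos: [0.4917, -0.0392, 0.0932]
eef_rot: [0.771, 0.637, -0.0, -0.0]
contact_force: [-0.9, 0.0, 0.3]
width: 0.249
gripper_force: 0.0
```

send_rows:
  series:
    - [0, 0, 0, 0]
    - [0, 0, 0, 0]
    - [0, 0, 0, 0]
    - [0, 0, 0, 0]
    - [0, 0, 0, 0]
  grip: 1

```text
time: 5.67
tool_pos: [0.4912, -0.0385, 0.0935]
eef_rot: [0.771, 0.637, -0.0, -0.001]
contact_force: [0.2, 6.4, -7.3]
width: 0.1
gripper_force: 87.5
```

send_rows:
  series:
    - [-0.02, 0, 0, 0]
    - [-0.05, 0, 0, 0]
    - [-0.09, 0, 0, 0]
    - [-0.13, 0, 0, 0]
    - [-0.17, 0, 0, 0]

```text
time: 6.08
tool_pos: [0.4834, -0.0816, 0.094]
eef_rot: [0.771, 0.637, -0.0, -0.0]
contact_force: [1.7, 3.9, -5.0]
width: 0.099
gripper_force: 87.9
```

Run:
```python
from h import *
go([*tw(-.3,-375),.094],TH); print(wt(bot.observe()['tool_pos']))
```

```text
go [np.float64(-0.3496), np.float64(0.0004), np.float64(-0.0001), np.float64(-0.0004)] dist 0.0874 pos [ 0.4834 -0.0816  0.094 ] t 6.0833 F [ 1.7  3.9 -5. ] w 0.0993418957177108 87.912837266922
[  -0.35470083 -287.6027238 ]
```

send_rows:
  series:
    - [-0.03, 0, 0, 0]
    - [-0.07, 0, 0, 0]
    - [-0.11, 0, 0, 0]
    - [-0.15, 0, 0, 0]
    - [-0.19, 0, 0, 0]

```text
time: 6.5
tool_pos: [0.4745, -0.1289, 0.0942]
eef_rot: [0.771, 0.637, -0.0, 0.0]
contact_force: [-0.2, 0.8, -3.7]
width: 0.106
gripper_force: 88.0
```

send_rows:
  series:
    - [-0.04, 0, 0, 0]
    - [-0.08, 0, 0, 0]
    - [-0.12, 0, 0, 0]
    - [-0.16, 0, 0, 0]
    - [-0.18, 0, 0, 0]

```text
time: 6.92
tool_pos: [0.4661, -0.1735, 0.0942]
eef_rot: [0.771, 0.636, 0.0, 0.0]
contact_force: [-0.0, -0.0, -1.7]
width: 0.1
gripper_force: 88.4
```

```bash
cat >> h.py <<'E'
TY=np.deg2rad(75.93); TC=np.array([.5157,-.2602]); ty=np.array([np.cos(TY),np.sin(TY)]); tx=np.array([ty[1],-ty[0]])
def tr(x,y): return TC+(x*tx+y*ty)/1000
E
python3 - <<'E'
from h import *
print(wt(bot.observe()['tool_pos']))
go([*tr(30,-88),.094],TY-np.pi/2)
p,im,d=snap('scene'); a=cv2.resize(im[140:290,130:400],None,fx=2.9,fy=2.9,interpolation=cv2.INTER_CUBIC); cv2.imwrite('pics/s2.png',a[:,:,::-1])
E
```

```text
[-2.20458806e-02 -3.81106416e+02]
go [np.float64(-0.6608), np.float64(0.3612), np.float64(0.0015), np.float64(0.0346)] dist 0.1883 pos [ 0.4661 -0.1735  0.0942] t 6.9167 F [-0.  -0.  -1.7] w 0.09979356441746076 88.36553692817688
```

View pics/s2.png

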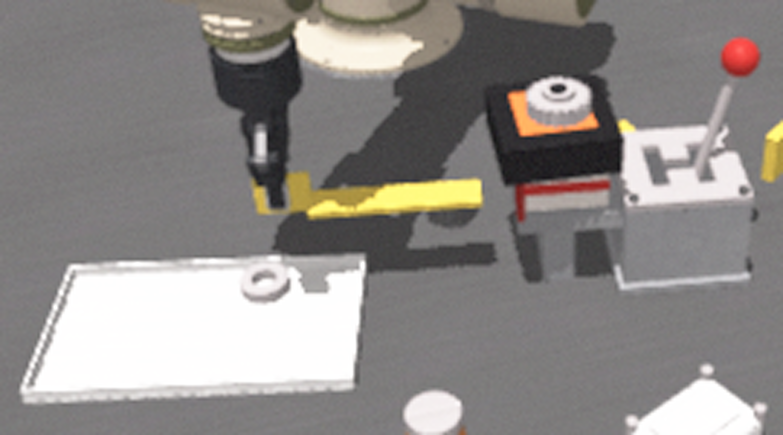

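The scene crop shows the blade fully out and level, with its tip at crop (480,193). The stack is still standing. Next I carry it over the tray.

send_rows:
  series:
    - [-0.1, 0.06, 0, 0.007]
    - [-0.24, 0.13, 0, 0.014]
    - [-0.38, 0.21, 0, 0.021]
    - [-0.52, 0.29, 0, 0.028]
    - [-0.62, 0.34, 0, 0.035]

```text
time: 7.38
tool_pos: [0.5211, -0.3432, 0.094]
eef_rot: [0.789, 0.615, 0.0, 0.001]
contact_force: [-0.4, -0.2, -1.4]
width: 0.103
gripper_force: 88.4
```

send_rows:
  series:
    - [-0.02, 0.01, 0, 0]
    - [-0.04, 0.02, 0.03, 0]
    - [-0.04, 0.02, 0.09, 0]
    - [-0.04, 0.02, 0.15, 0]
    - [-0.04, 0.02, 0.2, 0]

```text
time: 7.8
tool_pos: [0.5223, -0.3494, 0.0426]
eef_rot: [0.788, 0.616, -0.0, -0.001]
contact_force: [-0.3, -0.1, -2.3]
width: 0.105
gripper_force: 88.4
```

Run:
```python
from h import *
go([*tr(30,-88),.013],TY-np.pi/2)
p,im,d=snap('top'); hsv=cv2.cvtColor(im,cv2.COLOR_RGB2HSV); H,S,V=cv2.split(hsv)
m=((H>20)&(H<35)&(S>120)).astype(np.uint8); m[:,:335]=0; m[:,460:]=0; m[:150]=0; m[270:]=0; vs,us=np.nonzero(m)
X=onz(p,np.c_[us,vs],.05)[:,:2]-TC; print('blade tray x',np.percentile(X@tx,[2,98]),'y',np.percentile(X@ty,[1,99]))
V2=((V>150)&(S<60)).astype(np.uint8)
```

```text
go [np.float64(-0.0127), np.float64(0.0079), np.float64(0.1183), np.float64(0.0009)] dist 0.0298 pos [ 0.5223 -0.3494  0.0426] t 7.8 F [-0.3 -0.1 -2.3] w 0.1049635360015162 88.4251320362091
blade tray x [0.01025699 0.04201193] y [-0.04878229  0.10520141]
```

Blade is well inside the tray footprint (tray x 10–42 mm, tip y about 105). Lowering it.

send_rows:
  series:
    - [-0.012, 0.008, 0.03, 0]
    - [-0.012, 0.008, 0.06, 0]
    - [-0.012, 0.008, 0.085, 0]
    - [-0.012, 0.008, 0.105, 0]
    - [-0.012, 0.008, 0.117, 0]

```text
time: 8.27
tool_pos: [0.5239, -0.3542, 0.0143]
eef_rot: [0.788, 0.615, -0.0, -0.0]
contact_force: [0.0, 0.6, -1.6]
width: 0.102
gripper_force: 88.4
```

send_rows:
  series:
    - [0, 0, 0.001, 0]
    - [0, 0, 0.002, 0]
    - [0, 0, 0.003, 0]
    - [0, 0, 0.003, 0]
    - [0, 0, 0.003, 0]

```text
time: 8.68
tool_pos: [0.5241, -0.3546, 0.0144]
eef_rot: [0.788, 0.615, 0.0, 0.0]
contact_force: [-0.9, -0.6, -1.6]
width: 0.101
gripper_force: 88.4
```

Run:
```python
from h import *
go([*tr(30,-88),.013],TY-np.pi/2)
```

```text
go [np.float64(0.0059), np.float64(-0.0044), np.float64(0.0055), np.float64(0.0002)] dist 0.0023 pos [ 0.5241 -0.3546  0.0144] t 8.6833 F [-0.9 -0.6 -1.6] w 0.10113384508797849 88.40541243553162
```

send_rows:
  series:
    - [0, 0, 0.003, 0]
    - [0, 0, 0.005, 0]
    - [0, 0, 0.007, 0]
    - [0, 0, 0.008, 0]
    - [0, 0, 0.008, 0]

```text
time: 9.1
tool_pos: [0.524, -0.3545, 0.012]
eef_rot: [0.788, 0.615, -0.0, -0.0]
contact_force: [-1.0, 0.5, -1.4]
width: 0.1
gripper_force: 88.4
```

send_rows:
  series:
    - [0, 0, 0.001, 0]
    - [0, 0, 0.002, 0]
    - [0, 0, 0.002, 0]
    - [0, 0, 0.002, 0]
    - [0, 0, 0.002, 0]

```text
time: 9.52
tool_pos: [0.524, -0.3545, 0.0116]
eef_rot: [0.788, 0.615, 0.0, 0.0]
contact_force: [-0.0, -0.3, -2.1]
width: 0.104
gripper_force: 88.4
```

send_rows:
  series:
    - [0, 0, 0.002, 0]
    - [0, 0, 0.004, 0]
    - [0, 0, 0.005, 0]
    - [0, 0, 0.006, 0]
    - [0, 0, 0.006, 0]

```text
time: 9.93
tool_pos: [0.5241, -0.3545, 0.0105]
eef_rot: [0.788, 0.615, 0.0, 0.0]
contact_force: [-0.7, 0.5, 4.1]
width: 0.103
gripper_force: 89.2
```

send_rows:
  series:
    - [0, 0, 0.001, 0]
    - [0, 0, 0.002, 0]
    - [0, 0, 0.003, 0]
    - [0, 0, 0.004, 0]
    - [0, 0, 0.004, 0]

```text
time: 10.35
tool_pos: [0.5241, -0.3545, 0.0105]
eef_rot: [0.788, 0.615, 0.0, 0.0]
contact_force: [-4.0, 2.4, 12.1]
width: 0.106
gripper_force: 90.5
```

send_rows:
  series:
    - [0, 0, -0.003, 0]
    - [0, 0, -0.003, 0]
    - [0, 0, -0.003, 0]
    - [0, 0, -0.003, 0]
    - [0, 0, -0.003, 0]
  grip: 0.72
  newtons: 30

```text
time: 10.77
tool_pos: [0.524, -0.3545, 0.0095]
eef_rot: [0.788, 0.615, -0.0, -0.0]
contact_force: [0.2, 0.4, -0.8]
width: 0.281
gripper_force: 0.0
```

send_rows:
  series:
    - [0, 0, -0.05, 0]
    - [0, 0, -0.15, 0]
    - [0, 0, -0.3, 0]
    - [0, 0, -0.45, 0]
    - [0, 0, -0.6, 0]

```text
time: 11.18
tool_pos: [0.5238, -0.3542, 0.1613]
eef_rot: [0.788, 0.615, -0.0, -0.0]
contact_force: [-0.7, -0.5, -0.5]
width: 0.281
gripper_force: 0.0
```

send_rows:
  series:
    - [0, 0, -0.1, 0]
    - [0, 0, -0.2, 0]
    - [0, 0, -0.3, 0]
    - [0, 0, -0.4, 0]
    - [0, 0, -0.44, 0]

```text
time: 11.6
tool_pos: [0.5245, -0.3549, 0.2734]
eef_rot: [0.788, 0.615, 0.0, 0.003]
contact_force: [0.6, 1.1, 0.5]
width: 0.281
gripper_force: 0.0
```

Run:
```python
from h import *
go([.5,-.05,.28],TH)
p,im,d=snap('scene'); cv2.imwrite('pics/s3.png',cv2.resize(im[130:300,120:420],None,fx=2.6,fy=2.6,interpolation=cv2.INTER_CUBIC)[:,:,::-1])
hsv=cv2.cvtColor(im,cv2.COLOR_RGB2HSV); H,S,V=cv2.split(hsv)
k=((S>150)&((H<8)|(H>172))).astype(np.uint8); k[180:]=0;k[:140]=0;k[:,:370]=0;k[:,405:]=0; vs,us=np.nonzero(k)
pt,imt,dt=load('top'); hsv=cv2.cvtColor(imt,cv2.COLOR_RGB2HSV); H,S,V=cv2.split(hsv)
k=((S>150)&((H<8)|(H>172))).astype(np.uint8); k2=np.zeros_like(k); k2[180:230,230:280]=k[180:230,230:280]; v2,u2=np.nonzero(k2)
c1,r1=rays(p,[[us.mean(),vs.mean()]]); c2,r2=rays(pt,[[u2.mean(),v2.mean()]])
A=np.c_[r1[0],-r2[0]]; s=np.linalg.lstsq(A,c2-c1,rcond=None)[0]; a=c1+s[0]*r1[0]; b=c2+s[1]*r2[0]; m=(a+b)/2
print('knob',a,b,wt(m)); x,y=wt(m); bb=np.arcsin(x/210); print('shift',bb,'select',-np.arcsin(y/210/np.cos(bb)))
# white/red band position, stack from scene later
```

```text
go [np.float64(1.1592), np.float64(-0.3909), np.float64(-0.0314), np.float64(-0.0355)] dist 0.3059 pos [ 0.5245 -0.3549  0.2734] t 11.6 F [0.6 1.1 0.5] w 0.2807658129692242 0.0
knob [0.539773   0.25697551 0.21856781] [0.53982683 0.25711214 0.21859272] [-8.72129955 55.59601121]
shift -0.04154194520581135 select -0.26817437890536916
```

View pics/s3.png

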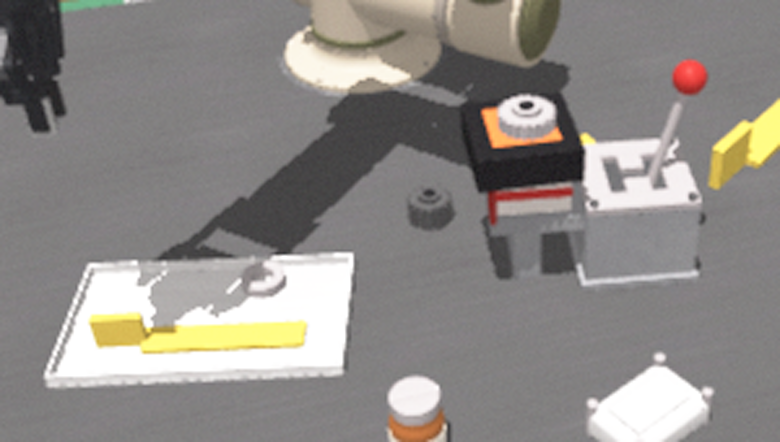

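The blade lies flat in the tray (crop 200,335) and is released, with the stack standing. The knob is at crop (690,77), triangulated at world (0.540, 0.257, 0.219). I'll go to the lever, passing above the stack.

send_rows:
  series:
    - [0.1, -0.02, -0.03, -0.007]
    - [0.24, -0.05, -0.06, -0.014]
    - [0.39, -0.08, -0.08, -0.021]
    - [0.54, -0.12, -0.08, -0.028]
    - [0.69, -0.15, -0.08, -0.035]
  grip: 0.25

```text
time: 12.07
tool_pos: [0.5288, -0.1763, 0.2884]
eef_rot: [0.771, 0.637, -0.0, -0.001]
contact_force: [1.0, 0.5, -0.0]
width: 0.755
gripper_force: 0.0
```

send_rows:
  series:
    - [0.15, -0.03, 0, 0]
    - [0.3, -0.06, 0, 0]
    - [0.45, -0.08, 0, 0]
    - [0.6, -0.11, 0, 0]
    - [0.75, -0.13, 0, 0]

```text
time: 12.48
tool_pos: [0.5323, 0.0141, 0.2883]
eef_rot: [0.771, 0.637, -0.001, -0.001]
contact_force: [0.8, -0.5, -0.1]
width: 0.75
gripper_force: 0.0
```

Run:
```python
from h import *
go([*tw(-8.7,55.6),.295],TH)
```

```text
go [np.float64(0.9598), np.float64(-0.1542), np.float64(-0.0265), np.float64(-0.0007)] dist 0.2431 pos [0.5323 0.0141 0.2883] t 12.4833 F [ 0.8 -0.5 -0.1] w 0.7504555832428638 0.0
```

send_rows:
  series:
    - [0.15, -0.02, 0, 0]
    - [0.3, -0.05, 0, 0]
    - [0.45, -0.08, 0, 0]
    - [0.6, -0.1, 0, 0]
    - [0.75, -0.12, 0, 0]

```text
time: 12.9
tool_pos: [0.5384, 0.2039, 0.2882]
eef_rot: [0.771, 0.637, -0.001, -0.001]
contact_force: [1.8, -0.9, -0.2]
width: 0.75
gripper_force: 0.0
```

send_rows:
  series:
    - [0.1, -0.015, 0, 0]
    - [0.16, -0.025, 0, 0]
    - [0.195, -0.032, 0, 0]
    - [0.195, -0.032, 0, 0]
    - [0.195, -0.032, 0, 0]

```text
time: 13.32
tool_pos: [0.5404, 0.2509, 0.2889]
eef_rot: [0.771, 0.637, -0.001, -0.0]
contact_force: [-0.3, -0.5, 0.5]
width: 0.749
gripper_force: 0.0
```

Run:
```python
from h import *
go([*tw(-8.7,55.6),.203],TH); print(wt(bot.observe()['tool_pos']))
```

```text
go [np.float64(0.0239), np.float64(-0.0063), np.float64(0.3436), np.float64(-0.0005)] dist 0.0861 pos [0.5404 0.2509 0.2889] t 13.3167 F [-0.3 -0.5  0.5] w 0.7494348126448945 0.0
[-7.02259168 49.69365191]
```

send_rows:
  series:
    - [0.024, -0.006, 0.06, 0]
    - [0.024, -0.006, 0.15, 0]
    - [0.024, -0.006, 0.23, 0]
    - [0.024, -0.006, 0.3, 0]
    - [0.024, -0.006, 0.344, 0]

```text
time: 13.73
tool_pos: [0.5397, 0.2558, 0.2017]
eef_rot: [0.772, 0.636, -0.001, -0.0]
contact_force: [0.2, -0.5, -0.9]
width: 0.75
gripper_force: 0.0
```

send_rows:
  series:
    - [0, 0, 0, 0]
    - [0, 0, 0, 0]
    - [0, 0, 0, 0]
    - [0, 0, 0, 0]
    - [0, 0, 0, 0]
  grip: 1
  newtons: 25

```text
time: 14.15
tool_pos: [0.5403, 0.2573, 0.2045]
eef_rot: [0.771, 0.637, 0.0, 0.0]
contact_force: [0.5, -1.2, -0.5]
width: 0.398
gripper_force: 25.6
```

```bash
cat >> h.py <<'E'
def kn(a,b,off=0):
    x,y=210*np.sin(b),-210*np.cos(b)*np.sin(a); return [*tw(x,y),(15+210*np.cos(b)*np.cos(a))/1000-.016]
E
python3 - <<'E'
from h import *
print(wt(bot.observe()['tool_pos']))
for a,b in [(-.25,0),(0,0),(.25,0),(.25,.28)]: go(kn(a,b),TH)
E
```

```text
[-8.28171272 55.9123949 ]
go [np.float64(-0.0158), np.float64(0.0331), np.float64(0.008), np.float64(-0.0008)] dist 0.0094 pos [0.5403 0.2573 0.2045] t 14.15 F [ 0.5 -1.2 -0.5] w 0.3981881102862493 25.597890615463257
go [np.float64(-0.2236), np.float64(0.0334), np.float64(-0.0182), np.float64(-0.0008)] dist 0.0567 pos [0.5403 0.2573 0.2045] t 14.15 F [ 0.5 -1.2 -0.5] w 0.3981881102862493 25.597890615463257
go [np.float64(-0.4314), np.float64(0.0336), np.float64(0.0079), np.float64(-0.0008)] dist 0.1082 pos [0.5403 0.2573 0.2045] t 14.15 F [ 0.5 -1.2 -0.5] w 0.3981881102862493 25.597890615463257
go [np.float64(-0.4231), np.float64(0.2657), np.float64(0.0398), np.float64(-0.0008)] dist 0.1253 pos [0.5403 0.2573 0.2045] t 14.15 F [ 0.5 -1.2 -0.5] w 0.3981881102862493 25.597890615463257
```

send_rows:
  series:
    - [0, 0.01, 0, 0]
    - [0, 0.02, 0, 0]
    - [0, 0.03, 0, 0]
    - [-0.005, 0.033, 0, 0]
    - [-0.01, 0.033, 0, 0]

```text
time: 14.57
tool_pos: [0.5482, 0.2542, 0.2048]
eef_rot: [0.771, 0.637, 0.001, -0.0]
contact_force: [-2.8, 3.9, 8.5]
width: 0.403
gripper_force: 26.2
```

send_rows:
  series:
    - [-0.03, 0, -0.008, 0]
    - [-0.07, 0, -0.015, 0]
    - [-0.11, 0, -0.02, 0]
    - [-0.15, 0, -0.024, 0]
    - [-0.19, 0, -0.026, 0]

```text
time: 14.98
tool_pos: [0.5389, 0.2059, 0.2108]
eef_rot: [0.771, 0.637, 0.001, 0.0]
contact_force: [-0.6, 1.8, 3.0]
width: 0.401
gripper_force: 26.3
```

Run:
```python
from h import *
print(wt(bot.observe()['tool_pos']))
for a,b in [(0,0),(.25,0),(.25,.28)]: go(kn(a,b),TH)
```

```text
[0.04028628 5.18946145]
go [np.float64(-0.0208), np.float64(-0.0001), np.float64(0.0071), np.float64(-0.0007)] dist 0.0055 pos [0.5389 0.2059 0.2108] t 14.9833 F [-0.6  1.8  3. ] w 0.40075260588740297 26.30979359149933
go [np.float64(-0.2286), np.float64(0.0), np.float64(0.0331), np.float64(-0.0007)] dist 0.0577 pos [0.5389 0.2059 0.2108] t 14.9833 F [-0.6  1.8  3. ] w 0.40075260588740297 26.30979359149933
go [np.float64(-0.2203), np.float64(0.2321), np.float64(0.0651), np.float64(-0.0007)] dist 0.0816 pos [0.5389 0.2059 0.2108] t 14.9833 F [-0.6  1.8  3. ] w 0.40075260588740297 26.30979359149933
```

send_rows:
  series:
    - [-0.04, 0, 0.006, 0]
    - [-0.09, 0, 0.008, 0]
    - [-0.14, 0, 0.014, 0]
    - [-0.19, 0, 0.022, 0]
    - [-0.222, 0, 0.028, 0]

```text
time: 15.4
tool_pos: [0.5279, 0.1506, 0.2031]
eef_rot: [0.771, 0.636, -0.0, 0.0]
contact_force: [-1.1, 1.0, 1.5]
width: 0.399
gripper_force: 27.0
```

send_rows:
  series:
    - [0, 0.02, 0, 0]
    - [0, 0.05, 0.001, 0]
    - [0, 0.09, 0.004, 0]
    - [0.002, 0.13, 0.008, 0]
    - [0.004, 0.17, 0.014, 0]

```text
time: 15.82
tool_pos: [0.5708, 0.1455, 0.199]
eef_rot: [0.771, 0.637, -0.001, -0.001]
contact_force: [-3.1, -1.3, 2.8]
width: 0.405
gripper_force: 27.1
```

Run:
```python
from h import *
print(wt(bot.observe()['tool_pos']))
for a,b in [(.25,.26),(.24,.285)]: go(kn(a,b),TH)
```

```text
[ 42.7503777  -48.14860076]
go [np.float64(-0.0082), np.float64(0.045), np.float64(0.0135), np.float64(-0.0002)] dist 0.0119 pos [0.5708 0.1455 0.199 ] t 15.8167 F [-3.1 -1.3  2.8] w 0.40548145372321953 27.115117013454437
go [np.float64(0.001), np.float64(0.0652), np.float64(0.017), np.float64(-0.0002)] dist 0.0168 pos [0.5708 0.1455 0.199 ] t 15.8167 F [-3.1 -1.3  2.8] w 0.40548145372321953 27.115117013454437
```

send_rows:
  series:
    - [-0.003, 0.02, 0.003, 0]
    - [-0.003, 0.04, 0.008, 0]
    - [-0.003, 0.055, 0.012, 0]
    - [-0.003, 0.065, 0.014, 0]
    - [-0.003, 0.07, 0.015, 0]

```text
time: 16.23
tool_pos: [0.5862, 0.1417, 0.1961]
eef_rot: [0.771, 0.637, -0.001, -0.001]
contact_force: [-11.2, 1.0, 7.8]
width: 0.401
gripper_force: 27.1
```

Run:
```python
from h import *
print(wt(bot.observe()['tool_pos'])); go(kn(.245,.28),TH)
```

```text
[ 58.54613438 -48.93743063]
go [np.float64(-0.0001), np.float64(-0.002), np.float64(0.0051), np.float64(-0.0002)] dist 0.0014 pos [0.5862 0.1417 0.1961] t 16.2333 F [-11.2   1.    7.8] w 0.40051401683269666 27.07331210374832
```

At the forward stop. I'll let go and rise straight up.

send_rows:
  series:
    - [0, -0.004, 0, 0]
    - [0, -0.006, 0, 0]
    - [0, -0.006, 0, 0]
    - [0, -0.006, 0, 0]
    - [0, -0.006, 0, 0]
  grip: 0.25

```text
time: 16.65
tool_pos: [0.586, 0.1415, 0.1961]
eef_rot: [0.771, 0.637, 0.0, 0.0]
contact_force: [0.4, -0.0, -0.2]
width: 0.748
gripper_force: 0.0
```

send_rows:
  series:
    - [0, 0, -0.05, 0]
    - [0, 0, -0.12, 0]
    - [0, 0, -0.2, 0]
    - [0, 0, -0.3, 0]
    - [0, 0, -0.4, 0]

```text
time: 17.07
tool_pos: [0.5857, 0.1415, 0.297]
eef_rot: [0.771, 0.637, -0.0, -0.0]
contact_force: [-0.6, -0.4, 0.8]
width: 0.751
gripper_force: 0.0
```

send_rows:
  series:
    - [-0.05, 0, -0.05, 0]
    - [-0.15, 0, -0.1, 0]
    - [-0.3, 0, -0.1, 0]
    - [-0.45, 0, -0.1, 0]
    - [-0.6, 0, -0.1, 0]

```text
time: 17.48
tool_pos: [0.557, -0.007, 0.3213]
eef_rot: [0.771, 0.637, 0.0, 0.0]
contact_force: [0.7, 0.1, -0.1]
width: 0.748
gripper_force: 0.0
```

send_rows:
  series:
    - [-0.15, 0, 0, 0]
    - [-0.3, 0, 0, 0]
    - [-0.45, 0, 0, 0]
    - [-0.55, 0, 0, 0]
    - [-0.6, 0, 0, 0]

```text
time: 17.9
tool_pos: [0.5284, -0.156, 0.321]
eef_rot: [0.772, 0.636, -0.0, 0.0]
contact_force: [1.1, -0.4, 0.1]
width: 0.749
gripper_force: 0.0
```

Run:
```python
from h import *
P=snap('scene'); Q=snap('top'); X=[]
for (p,im,d),b in ((P,(365,130,420,200)),(Q,(230,170,290,235))):
    H,S,V=cv2.split(cv2.cvtColor(im,cv2.COLOR_RGB2HSV)); k=((S>150)&((H<8)|(H>172))).astype(np.uint8)
    x0,y0,x1,y1=b; s=k[y0:y1,x0:x1]
    n,l,st,ce=cv2.connectedComponentsWithStats(s); i=1+st[1:,4].argmax(); X.append(ce[i]+[x0,y0]); print(X[-1],st[i])
c1,r1=rays(P[0],[X[0]]); c2,r2=rays(Q[0],[X[1]]); s=np.linalg.lstsq(np.c_[r1[0],-r2[0]],c2-c1,rcond=None)[0]
a=c1+s[0]*r1[0]; b=c2+s[1]*r2[0]; x,y=wt((a+b)/2); bb=np.arcsin(x/210); print(a,b,'shift',bb,'select',-np.arcsin(y/210/np.cos(bb)))
print(bot.observe()['contact_force'],bot.observe()['tool_pos'])
a=P[1][130:300,120:420]; cv2.imwrite('pics/s4.png',cv2.resize(a,None,fx=2.6,fy=2.6,interpolation=cv2.INTER_CUBIC)[:,:,::-1])
```

```text
Traceback (most recent call last):
ValueError: attempt to get argmax of an empty sequence
```

Run:
```python
from h import *
P=load('scene'); Q=load('top'); X=[]
for (p,im,d),b in ((P,(340,120,430,200)),(Q,(230,165,300,235))):
    g=proj(p,[*kn(.25,.28)[:2],.2105])[0]
    H,S,V=cv2.split(cv2.cvtColor(im,cv2.COLOR_RGB2HSV)); k=((S>150)&((H<8)|(H>172))).astype(np.uint8)
    m=np.zeros_like(k); u,v=g.astype(int); m[v-15:v+16,u-15:u+16]=k[v-15:v+16,u-15:u+16]; vs,us=np.nonzero(m); print(g,len(us))
    X.append([us.mean(),vs.mean()] if len(us) else g)
c1,r1=rays(P[0],[X[0]]); c2,r2=rays(Q[0],[X[1]]); s=np.linalg.lstsq(np.c_[r1[0],-r2[0]],c2-c1,rcond=None)[0]
a=c1+s[0]*r1[0]; b=c2+s[1]*r2[0]; x,y=wt((a+b)/2); bb=np.arcsin(x/210); print(X,a,b,'shift',bb,'select',-np.arcsin(y/210/np.cos(bb)))
a=P[1][130:300,120:420]; cv2.imwrite('pics/s5.png',cv2.resize(a,None,fx=2.6,fy=2.6,interpolation=cv2.INTER_CUBIC)[:,:,::-1])
```

```text
[350.09345351 177.95961054] 140
[282.61043713 187.53824179] 91
[[np.float64(351.89285714285717), np.float64(177.17142857142858)], [np.float64(281.27472527472526), np.float64(187.17582417582418)]] [0.58645374 0.14527008 0.21260463] [0.58634104 0.14493493 0.2125693 ] shift 0.28039713339523537 select 0.22779782284847763
```

View pics/s5.png

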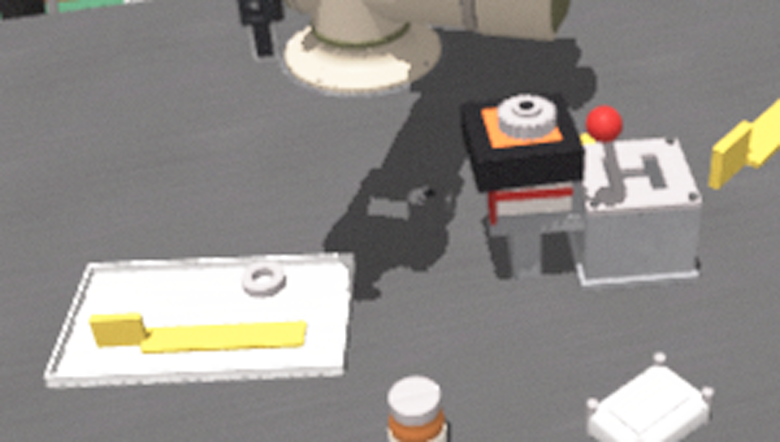

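The final scene crop shows the knob at (604,124), in the stack-side slot and fully forward (shift 0.28, select 0.228). The blade is flat in the tray, the stack is standing, and the other parts are where they were. Handing in.

```bash
python3 -c "
from bench import bot
print(bot.job_done())"
```

```text
the job is handed in; nothing more can be done
None
```

The job is handed in, with no verdict returned: the last camera check showed the blade flat and released in the tray, the stack standing, and the lever in the stack-side slot, fully forward (select about 0.23, shift about 0.28) and let go.

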